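# Part the ratchet wheel from the great wheels

### The job

Three brass great wheels lie touching one another in a cluster on the clockmaker's turntable. Push the one with the blued-steel ratchet and blue arbor outwards, clear of the other two, sliding it over the platter without lifting or toppling it, until at least 20 mm of bare platter lies between its rim and both of theirs. Leave it lying wholly on the platter, and leave the two plain wheels where they are.

Things in the scene. Friction and masses are not known exactly. Their poses are not given: they have to be found in the camera images.
- ratchet_wheel_mid (a point): Wheel to push clear: brass toothed wheel 70 mm across, 6 mm thick, lying flat and loose (0.14 kg), with a dark-blue ratchet disc (38 mm across, up to 9 mm above the platter) and a dark-blue arbor 10 mm thick standing upright at its middle, top 45 mm above the platter. Slides without toppling when pushed by the arbor. The point is on the wheel's axis, 22.5 mm above the platter; z up.
- plain_wheel_a_mid (a point): Plain great wheel: brass toothed wheel 70 mm across, 6 mm thick, lying flat and loose (0.14 kg), with a small brass hub (20 mm across, up to 9 mm above the platter) and a bright steel arbor 10 mm thick standing upright at its middle, top 45 mm above the platter. The point is on the wheel's axis, 22.5 mm above the platter; z up. Touches the other two wheels at the start; must stay put.
- plain_wheel_b_mid (a point): Plain great wheel: brass toothed wheel 70 mm across, 6 mm thick, lying flat and loose (0.14 kg), with a small brass hub (20 mm across, up to 9 mm above the platter) and a bright steel arbor 10 mm thick standing upright at its middle, top 45 mm above the platter. The point is on the wheel's axis, 22.5 mm above the platter; z up. Touches the other two wheels at the start; must stay put.
- turntable: Fixed turntable (brake set), dark red platter 380 mm across, flat top 35 mm above the bench. Origin under its centre at bench height. Wheel centres form a triangle of 70 mm sides round its middle: open room between the arbors. By its edge, in line with the gaps between wheels, stand a jar (60 mm tall) and low parts; straight outwards from each wheel, away from the other two, the platter is free.
Mind the look-alikes: they are no part of the job. Leave any green or turquoise look-alike of the part that bears ratchet_wheel_mid alone.

How it is judged:
At the end, for the whole second after the job is handed in: The ratchet wheel lies flat (within 10 degrees) and wholly on the platter, with more than 20 mm between its rim and the rims of both plain wheels (centres over 90 mm apart); both plain wheels are within 12 mm of where they began and upright within 10 degrees (horizontal distance between ratchet_wheel_mid and plain_wheel_a_mid above 0.09 m and horizontal distance between ratchet_wheel_mid and plain_wheel_b_mid above 0.09 m and horizontal distance between ratchet_wheel_mid and turntable below 0.156 m and z of ratchet_wheel_mid in the frame of turntable between 0.05 and 0.065 m and distance of each of plain_wheel_a_mid, plain_wheel_b_mid from where it was at the start of the episode below 0.012 m and angle between each of ratchet_wheel_mid, plain_wheel_a_mid, plain_wheel_b_mid's own z axis and vertical below 0.17 rad); the robot touches nothing.
It fails at once if the ratchet wheel is lifted more than about 10 mm off the platter (z of ratchet_wheel_mid in the frame of turntable above 0.068 m).
It fails at once if a wheel is toppled (tilted over 25 degrees) (angle between any of ratchet_wheel_mid, plain_wheel_a_mid, plain_wheel_b_mid's own z axis and vertical above 0.44 rad).
It fails at once if a plain wheel is moved more than 12 mm (distance of any of plain_wheel_a_mid, plain_wheel_b_mid from where it was at the start of the episode above 0.012 m).
It also fails if it takes over 32 s, if anything falls off the work surface, if the arm or the gripper's body presses on something with over 40 N, if the wrist force passes 120 N, or if a joint passes its speed limit or range.

### The arm

A 7-joint arm with a two-finger parallel gripper is mounted at the origin on the work surface. World frame = base frame: x ahead of the robot, y to its left, z up, the work surface at z = 0. Lengths are in m, angles in rad, forces in N, time in s.
With the tool pointing down it reaches from about 0.425 to 1.025 m from the base axis. Payload 3.6 kg.
Tool frame: the origin (TCP) lies midway between the tips of the shut fingers; the grasp point (between the pads) lies 19 mm behind it; x points along the fingers, z is the direction in which the jaws open and shut, and the axes are right-handed (so a half turn about x gives the same grasp; the last joint's range is limited). The gripper opens to 85 mm and grips with 20 to 120 N. Pads are 22 mm wide; open, the fingers measure 114 mm over their backs; the gripper's body (76 mm by 85 mm) begins 54 mm behind the grasp point. The pads swing forward as they close: fully open they stand 13 mm farther back than shut.
Start: joints at [1.145, 0.591, 0.048, 1.609, -0.033, 0.943, -0.034], TCP at [0.236, -0.685, 0.231] pointing down, gripper open.
Joint ranges: [-2.69, 2.69], [-0.47, 2.24], [-1.27, 1.36], [0.19, 2.51], [-1.53, 4.68], [0.08, 2.07], [-3.09, 3.09]. Speed limits (rad/s): [2.57, 2.57, 3.14, 3.14, 3.14, 3.14, 3.14].

### API

Orientations are given as a unit quaternion [w, x, y, z].
In Python, from cell import env gives the robot as it stands.
- The arm moves only by the tool play_rows, never from a script. Its argument "targets" is text: rows parted by semicolons, each of 5 numbers parted by spaces: the opening, from 0 (shut) to 1 (fully open), then the shift along the tool's x, y, z in cm, then the turn about the tool's x in degrees. A call has 1 to 20 rows; each row shifts and turns the pose as measured when the row begins, along the tool's axes as they then stand; what a row does not reach is not made up. A row lasts 1/10 s, in which the tool goes at most 50 mm and 8.59 degrees, less where a joint would pass 70% of its speed; a pose out of reach is approached as far as the arm can. A call is refused whole if a number of a shift passes 5 or a number of a turn 8.59, either way. A call with a gripper value outside its range is refused whole. The fingers move at their own pace and stop on an object; the grip force is fixed at half the most. Time passes only in rows, so rows that do not move let the fingers close. It gives the time, the measured TCP pose, the force and the opening at its end, in the units of the state.
- env.sense(): the state, without advancing time (a new reading comes with each control period).
- env.capture(name): name is "side" or "top"; returns (picture, depth): 480x640x3 uint8, red, green, blue; 480x640 float32, m along the optical axis (not along the pixel's ray), 0 where there is no reading.
- env.calibration(name): a dict with "intrinsics" (3x3 intrinsics, pixels), "k1" (the pictures are not rectified: a ray, as slopes to the right and down, at radius r is drawn at 1 + k1 r^2 times it, then the intrinsics apply), "position" and "rotation" of the camera in the world. Camera axes: x right, y up, looking along -z (the intrinsics and any distortion apply to the point x, -y, -z); pixel columns grow to the right and rows downward; lengths in m; the calibration is good to about 2 mm. A picture is of the moment at which its call begins. calibration takes no time and is no camera call.
- env.close_job(): hands the job in, once; it reports no verdict.
The state is a dict: "clock": time; "qpos": joint angles; "qvel": joint speeds; "effort": joint torques, N m; "eef_pos": TCP position; "ee_rot": TCP orientation; "contact_force": force on the tool from outside, world axes, zero at the start; "ft_torque": the same for the moment, N m; "gripper_width": opening from 0.0 (shut) to 1.0 (fully open).
Only numpy, scipy, OpenCV 4.12 (cv2) and the standard library are available. Lean on these libraries where they do the work, as an engineer would, in place of code of your own. Each camera call takes 0.05 s, during which the arm holds its last target.

## Working session

There is one attempt and no reset: what is moved stays moved. The work goes in short steps, Python scripts to look and compute and a tool call to move; the robot and the scene stay as the last step left them, time stands still between calls to the robot, and variables do not carry over. Pictures are saved under pics/ and viewed, and the job is handed in when it is done.

Besides the shell and the picture viewer there is one more tool, called after "Emit:" as a command line: name --argument value ..., lists and objects as JSON in quotes. play_rows: Moves the arm, as the interface text tells. Its arguments: {"type":"object","properties":{"targets":{"type":"string"}},"required":["targets"]}

```bash
ls; mkdir -p pics; python3 - <<'E'
from cell import env
import cv2,numpy as np
print(env.sense())
for n in("top","side"):
    p,d=env.capture(n); cv2.imwrite(f"pics/{n}0.png",p[:,:,::-1]); np.save(f"pics/{n}0d.npy",d); np.save(f"pics/{n}0.npy",p)
    print(n,env.calibration(n))
E
```

```text
pics
{'clock': 0.0, 'qpos': array([ 1.14554808,  0.59211495,  0.04829314,  1.60986273, -0.03325834,
        0.94267539, -0.03369173]), 'qvel': array([-0.00034778,  0.00025444, -0.00148311,  0.00016974,  0.00066875,
        0.00048342,  0.00029939]), 'effort': array([-9.66942298e-05, -5.48688841e+01,  1.54627942e+00, -1.98124713e+01,
        9.28070338e-03,  8.72596283e-03,  2.23858670e-06]), 'eef_pos': array([ 0.23585553, -0.68467413,  0.23012865]), 'ee_rot': array([ 0.57503793,  0.41096258,  0.57639863, -0.41012895]), 'contact_force': array([ 0.47963482,  0.64130189, -0.72805004]), 'ft_torque': array([-0.00134378, -0.01119229,  0.01530488]), 'gripper_width': 1.0040390914950246}
top {'intrinsics': array([[451.25123612,   0.        , 326.26101059],
       [  0.        , 451.25123612, 234.788957  ],
       [  0.        ,   0.        ,   1.        ]]), 'k1': -0.0014052827814584167, 'position': array([0.53364191, 0.09494428, 0.70584931]), 'rotation': array([ 0.7074472 ,  0.03746536, -0.03822063, -0.70473682])}
side {'intrinsics': array([[563.67346633,   0.        , 324.05229837],
       [  0.        , 563.67346633, 247.1229769 ],
       [  0.        ,   0.        ,   1.        ]]), 'k1': -0.0786311297750789, 'position': array([ 0.55958405, -0.40911634,  0.47399669]), 'rotation': array([ 0.89639541,  0.44305466, -0.0057568 , -0.01202943])}
```

View pics/top0.png

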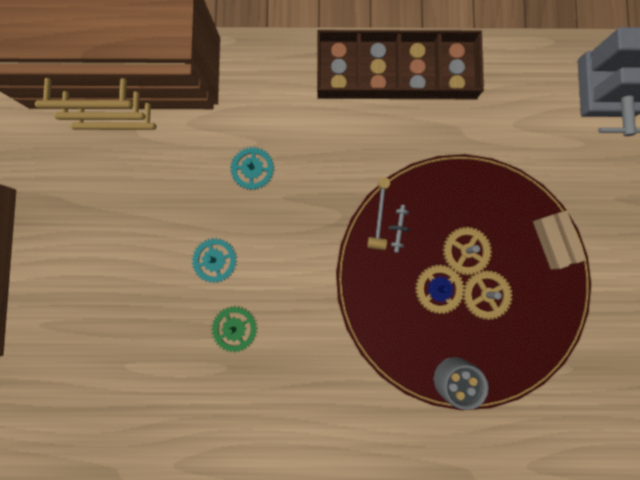

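View pics/side0.png

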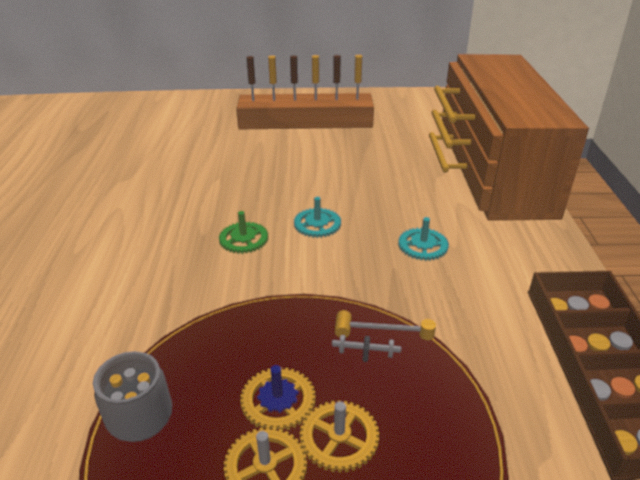

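Top view: the turntable is centred near (464,281), the blue-ratchet wheel is at (441,289), and the plain wheels are at (467,251) and (488,295). The green and turquoise look-alikes lie off the platter at the left. Outwards for the blue wheel is image-left, where the platter is free. The tool/gauge is at the upper left and the jar is below.

```bash
cat > h.py <<'E'
import numpy as np,cv2
from cell import env
from scipy.spatial.transform import Rotation as R
def ray(cal,uv):
    K=cal["intrinsics"];k=cal["k1"]
    p=cv2.undistortPoints(np.array([[uv]],float),K,np.array([k,0,0,0,0.]))[0,0]
    q=cal["rotation"]; M=R.from_quat([q[1],q[2],q[3],q[0]]).as_matrix()
    return cal["position"],M@np.array([p[0],-p[1],-1])
def onz(cal,uv,z):
    o,d=ray(cal,uv); return o+d*(z-o[2])/d[2]
def blobs(m,amin=30):
    n,l,s,c=cv2.connectedComponentsWithStats(m.astype(np.uint8))
    return [(s[i],c[i],l==i) for i in range(1,n) if s[i][4]>=amin]
def circles(p):
    g=cv2.inRange(cv2.cvtColor(p,cv2.COLOR_RGB2HSV),(15,100,100),(35,255,255))
    return g
def blue(p):
    h=cv2.cvtColor(p,cv2.COLOR_RGB2HSV); return cv2.inRange(h,(112,120,40),(130,255,255))
E
python3 - <<'E'
from h import *
p=np.load("pics/top0.npy");c=env.calibration("top")
for s,ce,m in blobs(blue(p)>0): print("blue",s,ce,onz(c,ce,.044))
hs=cv2.cvtColor(p,cv2.COLOR_RGB2HSV)
# rims
g=cv2.inRange(hs,(12,80,110),(35,255,255)); g[:225]=0;g[325:]=0;g[:,:410]=0;g[:,520:]=0
cv2.imwrite("pics/rim.png",g)
cs=cv2.HoughCircles(cv2.GaussianBlur(g,(3,3),0),cv2.HOUGH_GRADIENT,1,30,param1=100,param2=8,minRadius=20,maxRadius=28)
print(cs)
for u,v,r in cs[0][:5]: print(u,v,r,onz(c,(u,v),.041))
red=cv2.inRange(hs,(0,80,20),(8,255,120))|cv2.inRange(hs,(172,80,20),(180,255,120))
b=max(blobs(red>0),key=lambda b:b[0][4]); 
ct=max(cv2.findContours(b[2].astype(np.uint8),cv2.RETR_EXTERNAL,cv2.CHAIN_APPROX_NONE)[0],key=cv2.contourArea)
e=cv2.fitEllipse(cv2.convexHull(ct)); print(e,onz(c,e[0],.035))
# side arbor: blue
p=np.load("pics/side0.npy");cs_=env.calibration("side")
for s,ce,m in blobs(blue(p)>0):
    ys,xs=np.nonzero(m); t=(xs[ys<=ys.min()+3].mean(),ys.min()+2); print("side blue",s,ce,"top",t,onz(cs_,t,.08))
q=env.sense()["ee_rot"];print(R.from_quat([q[1],q[2],q[3],q[0]]).as_matrix())
E
```

```text
blue [428 276  25  26 448] [440.1875     288.77901786] [ 0.52632127 -0.07192176  0.044     ]
[[[488.5 295.5  22.9]
  [439.5 289.5  24. ]
  [465.5 250.5  23. ]]]
488.5 295.5 22.9 [ 0.51678986 -0.1431067   0.041     ]
439.5 289.5 24.0 [ 0.52523657 -0.07164731  0.041     ]
465.5 250.5 23.0 [ 0.58257692 -0.11138694  0.041     ]
((463.4585876464844, 281.44976806640625), (239.73699951171875, 247.89996337890625), 139.35922241210938) [ 0.53711727 -0.10888838  0.035     ]
side blue [258 366  40  46 957] [277.03866249 392.59352142] top (np.float64(275.21875), np.int64(368)) [ 0.52438633 -0.07214455  0.08      ]
[[-7.57224657e-04  9.45433805e-01  3.25813363e-01]
 [ 1.89134812e-03  3.25814228e-01 -9.45431918e-01]
 [-9.99997925e-01 -9.96778697e-05 -2.03485901e-03]]
```

```bash
python3 - <<'E'
import cv2
p=cv2.imread("pics/top0.png")[215:335,390:540]; cv2.imwrite("pics/crop.png",cv2.resize(p,None,fx=5,fy=5,interpolation=cv2.INTER_CUBIC))
E
```

```text
(no output)
```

View pics/crop.png

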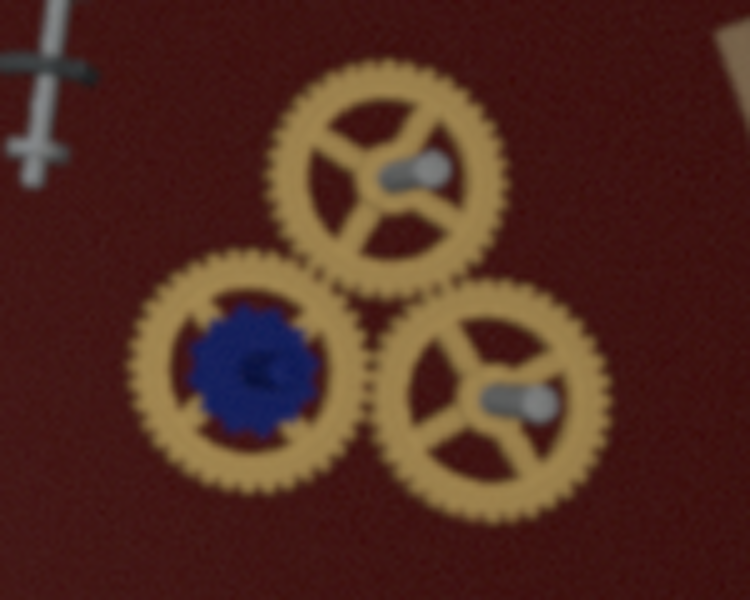

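Wheel centres: blue at (0.5255, -0.072), plain at (0.583, -0.111) and (0.517, -0.143). The tool's -z axis already points almost straight outwards. I'll shut the gripper, approach high, go down about 30 mm behind the blue arbor, then push along -z.

Emit:
play_rows --targets "0 0 3.4 -3.2 0;0 0 3.4 -3.2 0;0 0 3.4 -3.2 0;0 0 3.4 -3.2 0;0 0 3.4 -3.2 0;0 0 3.4 -3.2 0;0 0 3.4 -3.2 0;0 0 3.4 -3.2 0;0 0 3.4 -3.2 0;0 0 3.4 -3.2 0;0 0 3.4 -3.2 0;0 0 3.4 -3.2 0"

```text
clock: 1.3
eef_pos: [0.4998, -0.1791, 0.2238]
ee_rot: [0.569, 0.414, 0.575, -0.417]
contact_force: [0.7, -0.3, -0.0]
gripper_width: 0.001
```

```bash
cat > go.py <<'E'
from h import *
import sys
s=env.sense();q=s["ee_rot"];M=R.from_quat([q[1],q[2],q[3],q[0]]).as_matrix()
t=np.array([float(a) for a in sys.argv[1:4]])
print(s["clock"],s["eef_pos"],s["gripper_width"],s["contact_force"],"\nshift cm",(M.T@(t-s["eef_pos"])*100).round(2),"\n",M.round(3))
E
python3 go.py .5375 -.0995 .15
```

```text
1.3 [ 0.4997926  -0.17913966  0.22376087] 0.001263226591054635 [ 0.65054607 -0.27222956 -0.04029661] 
shift cm [ 7.34  6.11 -6.39] 
 [[-0.009  0.951  0.309]
 [ 0.     0.309 -0.951]
 [-1.    -0.008 -0.003]]
```

Emit:
play_rows --targets "0 0 2.1 -2.1 0;0 0 2.1 -2.1 0;0 0 2 -2 0;0 3 0 0 0;0 3 0 0 0;0 0 0 0 0;0 0 0 0 0"

```text
clock: 2.0
eef_pos: [0.545, -0.0849, 0.1621]
ee_rot: [0.573, 0.411, 0.579, -0.41]
contact_force: [1.3, -0.0, 1.3]
gripper_width: -0.002
```

```bash
python3 go.py .5375 -.0995 .057; python3 - <<'E'
from h import *
for n in("top","side"):
    p,d=env.capture(n); cv2.imwrite(f"pics/{n}1.png",p[:,:,::-1])
E
```

```text
2.0 [ 0.54496152 -0.08494593  0.16213247] -0.0023152527701034175 [ 1.25614778 -0.00813608  1.33341884] 
shift cm [10.51 -1.14  1.2 ] 
 [[-0.005  0.945  0.327]
 [ 0.005  0.327 -0.945]
 [-1.    -0.003 -0.007]]
```

View pics/side1.png

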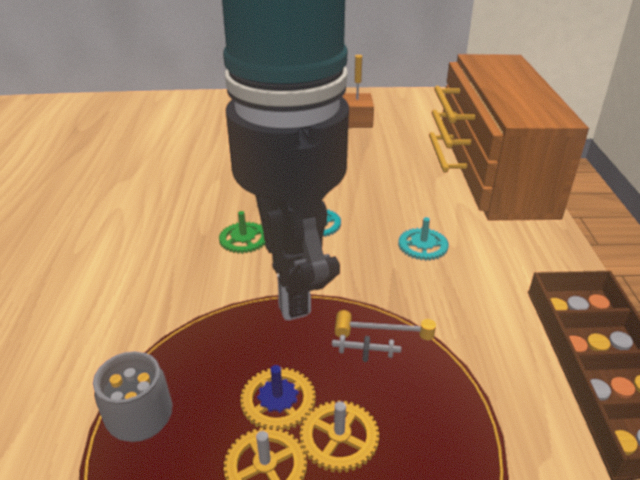

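View pics/top1.png

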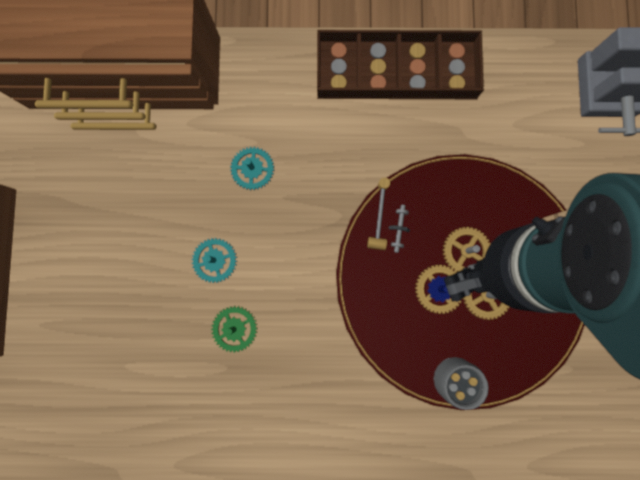

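Side view: shut fingertips at (295,315), hanging over the cluster. Top view: tool at (465,287), just behind the blue ratchet at (440,289). I'll correct by (-1.1, +1.2) cm and lower in stages.

Emit:
play_rows --targets "0 0 -1.1 1.2 0;0 2 0 0 0;0 2 0 0 0;0 2 0 0 0;0 0 0 0 0;0 0 0 0 0"

```text
clock: 2.7
eef_pos: [0.5407, -0.111, 0.109]
ee_rot: [0.577, 0.415, 0.571, -0.412]
contact_force: [-0.7, -0.1, -0.6]
gripper_width: -0.002
```

```bash
python3 go.py .5375 -.0995 .057; python3 - <<'E'
from h import *
for n in("top","side"):
    p,d=env.capture(n); cv2.imwrite(f"pics/{n}2.png",p[:,:,::-1])
E
```

```text
2.7 [ 0.54067861 -0.11104139  0.10900041] -0.0016248021722331074 [-0.69517488 -0.09626273 -0.57081625] 
shift cm [ 5.2   0.02 -1.22] 
 [[ 0.009  0.948  0.317]
 [-0.001  0.317 -0.948]
 [-1.     0.008  0.004]]
```

View pics/side2.png

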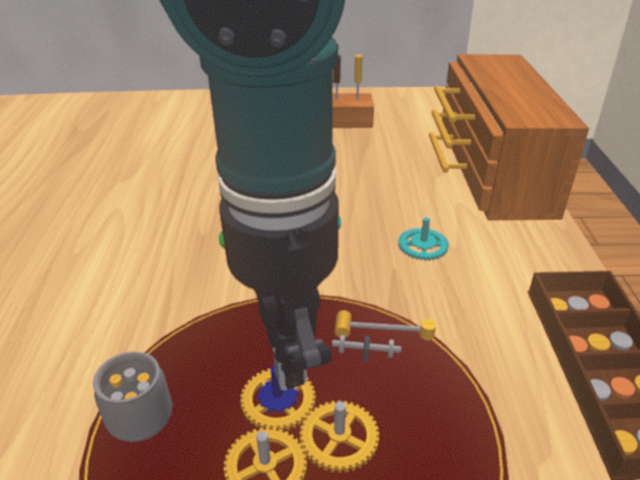

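Side view: fingertips at (290,385), just behind the blue arbor seen from above; all arbors are clear. Next is to lower to the pushing height.

Emit:
play_rows --targets "0 1.5 -0.2 -0.4 0;0 1.5 0 0 0;0 1.3 0 0 0;0 0.9 0 0 0;0 0 0 0 0;0 0 0 0 0"

```text
clock: 3.4
eef_pos: [0.5429, -0.109, 0.0609]
ee_rot: [0.58, 0.417, 0.567, -0.41]
contact_force: [0.4, 0.7, 0.9]
gripper_width: 0.001
```

```bash
python3 go.py .5375 -.0995 .057; python3 - <<'E'
from h import *
for n in("top","side"):
    p,d=env.capture(n); cv2.imwrite(f"pics/{n}3.png",p[:,:,::-1])
p=cv2.imread("pics/side3.png")[300:480,180:420]; cv2.imwrite("pics/c3.png",cv2.resize(p,None,fx=3,fy=3))
E
```

```text
3.4 [ 0.54289059 -0.1089593   0.06088785] 0.0006959702892713283 [0.42917674 0.6924691  0.91069714] 
shift cm [ 0.37 -0.22 -1.07] 
 [[ 0.021  0.948  0.317]
 [-0.003  0.317 -0.948]
 [-1.     0.019  0.009]]
```

View pics/c3.png

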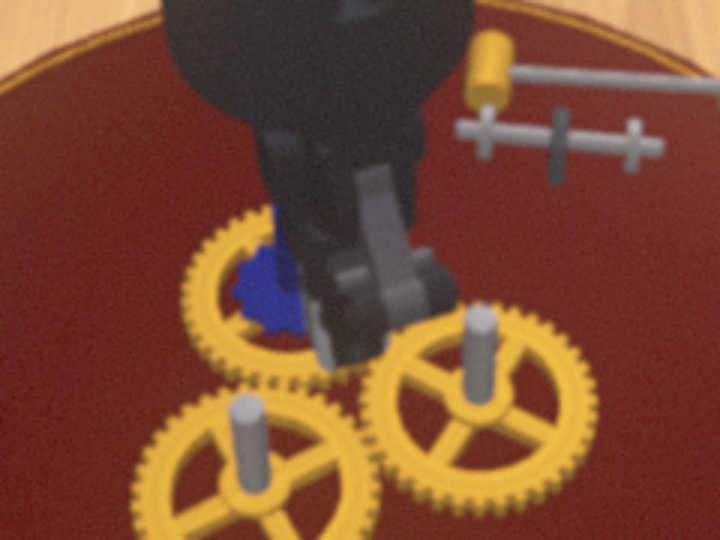

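The crop shows the fingers at low height in the open room between the arbors, touching nothing. They are about 5 mm off laterally, so I'll correct that first.

Emit:
play_rows --targets "0 0.2 -0.5 -0.3 0;0 0 0 0 0;0 0 0 0 0"

```text
clock: 3.8
eef_pos: [0.5373, -0.1077, 0.0598]
ee_rot: [0.581, 0.417, 0.567, -0.409]
contact_force: [1.5, -0.1, 0.7]
gripper_width: 0.002
```

```bash
python3 go.py .5255 -.072 .059
```

```text
3.8 [ 0.53731678 -0.10768926  0.05980112] 0.002246990643897551 [ 1.52471065 -0.06709242  0.69998103] 
shift cm [ 0.04  0.01 -3.76] 
 [[ 0.023  0.948  0.317]
 [-0.003  0.317 -0.948]
 [-1.     0.021  0.01 ]]
```

Lateral aim is now within 0.1 mm. Pushing slowly.

Emit:
play_rows --targets "0 0 0 -0.7 0;0 0 0 -0.7 0;0 0 0 -0.7 0;0 0 -0.04 -0.7 0;0 0 -0.04 -0.7 0;0 0 -0.04 -0.7 0;0 0 0 0 0"

```text
clock: 4.5
eef_pos: [0.5222, -0.0644, 0.0599]
ee_rot: [0.582, 0.417, 0.566, -0.409]
contact_force: [0.0, 0.3, 0.5]
gripper_width: -0.002
```

```bash
python3 go.py .5255 -.072 .059; python3 - <<'E'
from h import *
for n in("top","side"):
    p,d=env.capture(n); cv2.imwrite(f"pics/{n}4.png",p[:,:,::-1])
E
```

```text
4.5 [ 0.52224745 -0.06438166  0.05985025] -0.002362822903976043 [0.01222654 0.34638221 0.47519868] 
shift cm [0.1  0.06 0.82] 
 [[ 0.024  0.948  0.318]
 [-0.003  0.318 -0.948]
 [-1.     0.022  0.011]]
```

View pics/side4.png

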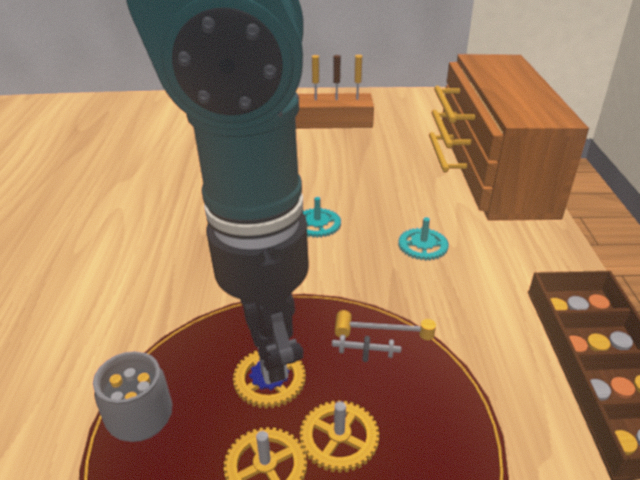

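View pics/top4.png

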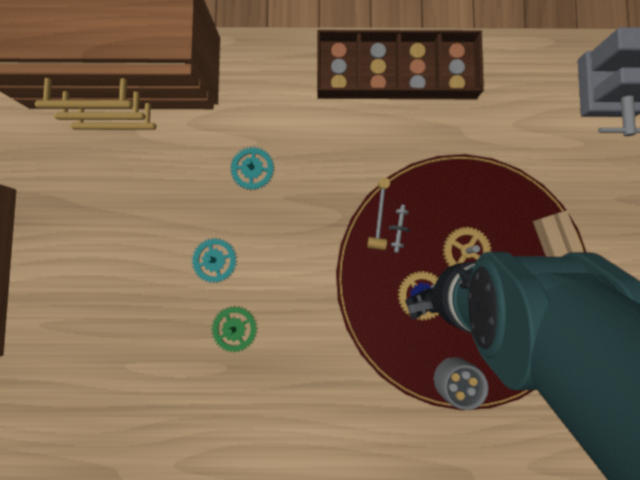

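The wheel is sliding flat: in the top view its centre went from (440,289) to about (421,296), or roughly 28 mm, and the plain wheels haven't moved. About 22 mm more to go.

Emit:
play_rows --targets "0 0 -0.04 -0.6 0;0 0 -0.04 -0.6 0;0 0 -0.04 -0.6 0;0 0 0 -0.4 0;0 0 0 0 0;0 0 0 0.7 0;0 0 0 1 0;0 0 0 0 0;0 -2 0 0 0;0 -3 0 0 0;0 -4 0 0 0;0 -4 0 0 0;0 0 -4 3 0;0 0 -4 3 0;0 0 -4 3 0;0 0 -4 3 0;0 0 -4 3 0;0 0 0 0 0"

```text
clock: 6.4
eef_pos: [0.375, -0.273, 0.1928]
ee_rot: [0.583, 0.419, 0.563, -0.409]
contact_force: [0.2, 0.1, -0.7]
gripper_width: -0.001
```

```bash
python3 - <<'E'
from h import *
for n in("top","side"):
    p,d=env.capture(n); cv2.imwrite(f"pics/{n}5.png",p[:,:,::-1]); np.save(f"pics/{n}5.npy",p)
p=np.load("pics/top5.npy");c=env.calibration("top")
for s,ce,m in blobs(blue(p)>0): print("blue",s,ce,onz(c,ce,.044))
g=cv2.inRange(cv2.cvtColor(p,cv2.COLOR_RGB2HSV),(12,80,110),(35,255,255)); g[:225]=0;g[340:]=0;g[:,:365]=0;g[:,520:]=0
g[:260,:420]=0
cs=cv2.HoughCircles(cv2.GaussianBlur(g,(3,3),0),cv2.HOUGH_GRADIENT,1,30,param1=100,param2=8,minRadius=20,maxRadius=28)
P=[]
for u,v,r in cs[0][:5]: P.append(onz(c,(u,v),.041)); print(u,v,r,P[-1])
for a in P: print([round(float(np.hypot(*(a-b)[:2])),4) for b in P], "to tt",np.hypot(*(a[:2]-[.537,-.109])))
print(env.sense()["clock"],env.sense()["eef_pos"],env.sense()["contact_force"])
E
```

```text
blue [397 288  25  26 451] [409.27272727 300.22616408] [ 0.50963794 -0.02660107  0.044     ]
408.5 300.5 24.4 [ 0.50912919 -0.02601763  0.041     ]
488.5 295.5 22.7 [ 0.51678986 -0.1431067   0.041     ]
468.5 249.5 24.6 [ 0.58407453 -0.11586546  0.041     ]
[0.0, 0.1173, 0.117] to tt 0.08753773693961762
[0.1173, 0.0, 0.0726] to tt 0.03964488038124714
[0.117, 0.0726, 0.0] to tt 0.047572536604470805
6.5 [ 0.37911202 -0.26833789  0.19284299] [ 0.19697822  0.32788675 -0.4375775 ]
```

View pics/top5.png

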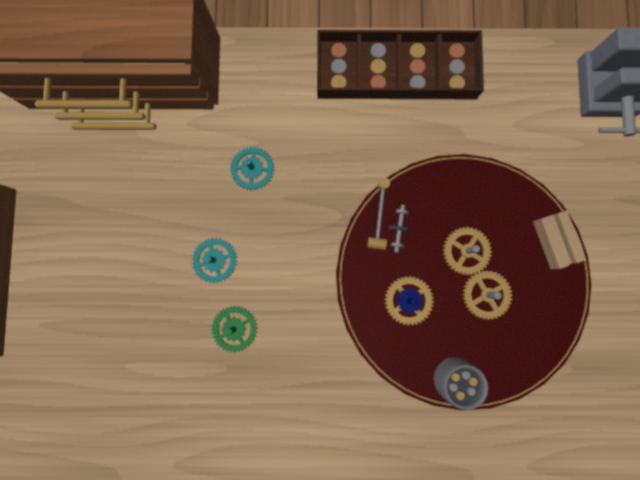

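View pics/side5.png

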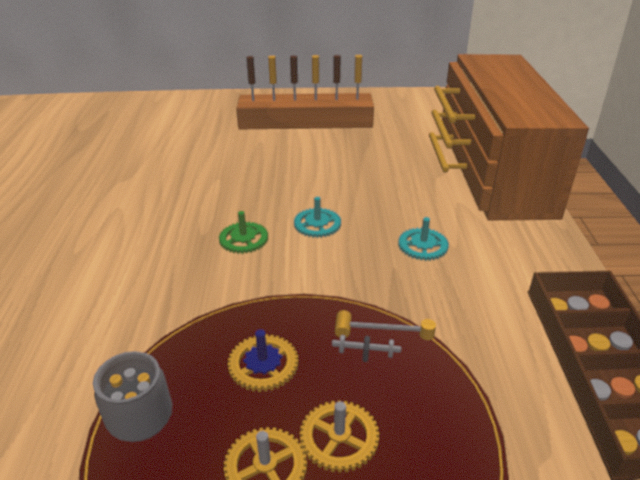

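Both views show the blue wheel flat at (409,300) in the top picture. It is about 117 mm from each plain wheel and 88 mm from the platter's centre. The plain wheels look unmoved at (467,251) and (488,295), and the arm is clear.

```bash
python3 - <<'E'
from h import *
a=np.load("pics/top0.npy").astype(int);b=np.load("pics/top5.npy").astype(int)
print("max diff plain-wheel area",abs(a-b)[228:255,455:492].max(),abs(a-b)[285:320,480:512].max())
env.close_job()
E
```

```text
max diff plain-wheel area 7 13
the job is handed in; nothing more can be done
```

I pushed the blue-ratchet wheel about 48 mm straight outwards, using the shut fingers against its arbor, then backed off, lifted clear and handed the job in. The clock stood at about 6.5 s of the 32 s allowed. No verdict is reported.

The last top picture gave:
- **Clearance:** the wheel's centre is about 117 mm from each plain wheel's centre. That leaves about 47 mm of bare platter between the rims.
- **On the platter:** the centre is about 88 mm from the turntable's centre, against a limit of 156 mm. In the side view it lies flat.
- **Arm:** it is well clear of the scene, with contact force near zero.

**One disagreement:** circle detection put one plain wheel about 4.5 mm from its first reading. I take that as detection noise, because the before and after pictures match over both plain wheels (differences of 13 grey levels or less).

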